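# Set the coffee grinder's grind wheel and lock it

## Task

Set the grind on the steel coffee grinder with the fingertips: stroke the top of its knurled thumbwheel towards the front of the grinder, the side with the lever and chute, until the wheel's white stripe clicks into its notch at the very top, between the two small index ribs. Only then press the black-tipped lever fully down to lock the setting, and withdraw. Press gently, pinch or pick up nothing, and leave the cups, saucers, bowl, jar and spoon where they stand.

Things in the scene. Friction and masses are not known exactly. Their poses are not given: they have to be found in the camera images.
- grinder: steel coffee grinder fixed to the table, 150 mm (its x) by 250 mm (its y), deck 120 mm up; origin: centre of its underside. Front = its -x side (towards the robot, yawed up to 0.3 rad), with chute, lever. Hopper (96 mm diameter, top 197 mm up) on the deck at y +75 mm; thumbwheel at y -30 mm, lever at y -100 mm. Two cheeks flank the wheel, 17 to 25 mm from its middle in y, 50 mm long, 133 mm high
- wheel_crown (a point): top of the unpressed knurled thumbwheel, 145 mm above the table, fixed to the grinder, with its axes. Wheel: 80 mm diameter, 28 mm wide, axle along the grinder's y, top 25 mm out of the deck. It is sprung: resists about 3 N at first touch, gives up to 8 mm downwards (0.9 N more per mm), then is hard. Pressed in 4 to 6 mm it grips well; 2 to 3 N sideways at the rim takes it over a click
- grind_wheel (a joint): turn of the thumbwheel, rad; a notch (click) every 0.419 (about 17 mm of rim); released, it snaps to the nearest notch. 0 = the white stripe across its rim is at the very top, between the index ribs on the cheeks. Starts one or two notches short, at about -0.419 or -0.838, stripe on the far (+x) side of the crown. Positive = top of the wheel moves to the grinder's -x (front)
- grind_lever (a joint): turn of the lever, rad: 0 = fully raised (0.55 rad above level), 0.55 = level, 0.65 = on its hard stop just below level; 0.5 and more counts as fully down; it stays where it is left (stiff hinge, about 2 N at the pad). It starts between 0 and 0.1.
- lever_pad (a point): centre of the upper face of the lever's black end pad (34 mm along the lever, 30 mm wide, 10 mm thick); moves with the lever. Lever pivot: an axis along the grinder's y at its x -45 mm, y -100 mm, 138 mm above the table; the pad is 85 mm from it, to the front, its face 5 mm above the arm's line. The face is about 187 mm above the table when raised, 143 mm when level, 135 mm on the stop; below it only air
- cup_a: clear glass cup with a gold rim, 62 mm diameter, 62 mm high, standing on the table in front of the grinder's chute; origin: centre of its underside. Leave it alone.
- cup_b: the second, equal glass cup with a gold rim, standing on the table near the left (+y) end of the grinder; origin: centre of its underside. Leave it alone.
- saucers: stack of four white melamine saucers, 120 mm diameter, 39 mm high; origin: centre of the underside. Leave it alone.
- date_bowl: closed green ceramic date bowl with a clip-on lid, 136 mm diameter, 104 mm high; origin: centre of the underside. Leave it alone.
- bean_jar: amber glass jar, 72 mm diameter, 120 mm high; origin: centre of the underside. Leave it alone.
- teaspoon: steel teaspoon, 140 mm long, lying on the table; origin at its middle. Leave it alone.

How it is judged:
By the outcome, as a careful person would: the job done as asked, in the order asked, and still so for the second after the job is handed in, with the robot touching nothing.
It also fails if it takes over 48 s, if anything falls off the work surface, if the arm or the gripper's body presses on something with over 40 N, if the wrist force passes 120 N, or if a joint passes its speed limit or range.

## Robot

A 6-joint arm with a two-finger parallel gripper is mounted at the origin on the work surface. World frame = base frame: x ahead of the robot, y to its left, z up, the work surface at z = 0. Lengths are in m, angles in rad, forces in N, time in s.
With the tool pointing down it reaches from about 0.425 to 0.95 m from the base axis. Payload 3.5 kg.
Tool frame: the origin (TCP) lies at the very end of the fingers, on their centre line; the grasp point (between the pads) lies ctrl.grip_point_offset behind it (ctrl.grip_point_offset is the distance from the TCP to the grasp point, in m); z points along the fingers, y is the direction in which the jaws open and shut (so a half turn about z gives the same grasp; the last joint's range is limited). The gripper opens to 85 mm and grips with 20 to 120 N. Pads are 22 mm wide; open, the fingers measure 114 mm over their backs; the gripper's body (76 mm by 85 mm) begins 54 mm behind the grasp point. The pads swing forward as they close: fully open they stand 13 mm farther back than shut.
Start: joints at [1.053, 0.286, 1.577, -0, 1.279, -0.15], TCP at [0.243, 0.63, 0.231] pointing down, gripper open.
Joint ranges: [-2.77, 2.77], [-0.9, 2.22], [0.21, 2.48], [-1.53, 4.67], [0.24, 2.81], [-2.84, 2.84]. Speed limits (rad/s): [2.79, 2.79, 3.14, 3.14, 3.14, 3.14].

## Interface

Orientations are given as a unit quaternion [x, y, z, w].
In Python, from plant import ctrl gives the robot as it stands.
- The arm moves only by the tool servo_tool, never from a script. Its argument "increments" is a list of rows, each a list of 5 numbers: the opening, from 0 (shut) to 1 (fully open), then the shift along the world's x, y, z in units of 40 mm (1.0 is 40 mm), then the turn about the world's z in units of 5 degrees (1.0 is 5 degrees). A call has exactly 10 rows; each row is the pose to reach, as a shift and turn from the pose measured when the call began; what a row does not reach only later rows make up. A row lasts 1/12 s, in which the tool goes at most 41.7 mm and 7.16 degrees, less where a joint would pass 70% of its speed; a pose out of reach is approached as far as the arm can. A call with a gripper value outside its range is refused whole. The fingers move at their own pace and stop on an object; "grip_force" is the grip in N (left out, the last holds). Time passes only in rows, so rows that repeat a pose let the fingers close, or fill a call up. It gives the time, the measured TCP pose, the force and the opening at its end, in the units of the state.
- ctrl.get_state(): the state, without advancing time (a new reading comes with each control period).
- ctrl.read_camera(name): name is "side" or "top"; returns a dict with "frame" (420x560x3 uint8, red, green, blue), "K" (3x3 intrinsics, pixels), "extrinsics" (4x4, takes a point from camera to world coordinates). Camera axes: x right, y down, z forward; pixel columns grow to the right and rows downward; lengths in m; the calibration is good to about 2 mm. A picture is of the moment at which its call begins. There is no depth.
- ctrl.sign_off(): hands the job in, once; it reports no verdict.
Trained networks look in a picture, given as the dict that the camera call returned (one of the last four; its "shot" number tells which), for a name from the list of things; names that differ only in an ending like _2 or _b are one class to them, and where a whole thing is asked for, a point or a joint stands for the part that bears it (a point fixed in the world has none). Each returns a list of dicts, best first, with "conf" (0 to 1); they miss things now and then, are a little off and sometimes report something else, mostly with a low value. They report only what shows in the picture. A call takes as long as a camera call.
- ctrl.masks_of(picture, query): "region" (420x560 bool, what is visible of it) and "extent" ([left, top, right, bottom] in pixels, round what is visible of it).
- ctrl.landmark_of(picture, query): "centre" ([row, column] in pixels: a listed point, or the origin of a listed thing).
The state is a dict: "time": time; "qpos": joint angles; "dq": joint speeds; "joint_efforts": joint torques, N m; "eef_pos": TCP position; "tcp_rot": TCP orientation; "contact_force": force on the tool from outside, world axes, zero at the start; "wrist_torque": the same for the moment, N m; "opening": opening from 0.0 (shut) to 1.0 (fully open).
Only numpy, scipy, OpenCV 4.12 (cv2) and the standard library are available. Lean on these libraries where they do the work, as an engineer would, in place of code of your own. Each camera call takes 0.05 s, during which the arm holds its last target. There are 200 camera calls.

## Working session

There is one attempt and no reset: what is moved stays moved. The work goes in short steps, Python scripts to look and compute and a tool call to move; the robot and the scene stay as the last step left them, time stands still between calls to the robot, and variables do not carry over. Pictures are saved under pics/ and viewed, about 8 in all and at most 12, crops included, and the job is handed in when it is done.

Besides the shell and the picture viewer there is one more tool, called as a command line: name --pt "numbers of a row" for each row, then --argument value for the rest. servo_tool: Moves the arm, as the interface text tells. Its arguments: {"type":"object","properties":{"increments":{"type":"array"},"grip_force":{"type":"number"}},"required":["increments"]}

```bash
mkdir -p pics; ls; cat > h.py <<'E'
import numpy as np, cv2
from plant import ctrl
def save(p,n,crop=None,s=1):
    f=p["frame"]
    if crop: l,t,r,b=crop; f=f[t:b,l:r]
    f=cv2.resize(f,None,fx=s,fy=s,interpolation=cv2.INTER_CUBIC)
    cv2.imwrite("pics/"+n,cv2.cvtColor(f,cv2.COLOR_RGB2BGR))
def ray(p,uv):
    d=np.linalg.inv(p["K"])@np.array([uv[0],uv[1],1.]); E=np.array(p["extrinsics"])
    return E[:3,3],E[:3,:3]@d
def atz(p,uv,z):
    o,d=ray(p,uv); return o+d*(z-o[2])/d[2]
def proj(p,X):
    E=np.array(p["extrinsics"]); c=E[:3,:3].T@(np.asarray(X)-E[:3,3]); q=p["K"]@c; return q[:2]/q[2]
E
python3 - <<'E'
from h import *
np.set_printoptions(precision=4,suppress=True)
s=ctrl.get_state(); print(s["time"],s["eef_pos"],s["tcp_rot"],s["contact_force"],s["opening"],ctrl.grip_point_offset)
P={n:ctrl.read_camera(n) for n in("top","side")}
for n,p in P.items():
    save(p,n+"0.png"); print(n,np.array(p["extrinsics"]),p["K"][0])
    for q in("grinder","wheel_crown","lever_pad","cup_a","saucers","date_bowl","bean_jar","teaspoon"):
        for r in ctrl.landmark_of(p,q)[:2]:
            c=r["centre"]; z={"wheel_crown":.145,"lever_pad":.185}.get(q,0)
            print(n,q,round(r["conf"],2),np.array(c),atz(p,(c[1],c[0]),z))
E
```

```text
pics
0.0 [0.2423 0.6293 0.2299] [ 0.1829  0.9831 -0.0011 -0.0004] [1.0925 0.5676 0.3185] 0.9952784309013712 0.0187
top [[ 0.017  -0.9816  0.1904  0.2698]
 [-0.9995 -0.0217 -0.0227  0.0524]
 [ 0.0265 -0.19   -0.9814  1.3928]
 [ 0.      0.      0.      1.    ]] [488.0862   0.     276.745 ]
top grinder 0.61 [200.2 113.6] [0.5472 0.4917 0.    ]
top grinder 0.58 [186.4 251.8] [0.5974 0.0941 0.    ]
top wheel_crown 0.65 [176.2 261.6] [0.5914 0.0647 0.145 ]
top wheel_crown 0.56 [275.9 343.7] [ 0.3351 -0.1499  0.145 ]
top lever_pad 0.64 [218.7 281.8] [0.4724 0.0112 0.185 ]
top cup_a 0.68 [178.4 189.9] [0.6172 0.2756 0.    ]
top cup_a 0.61 [228.3 229.1] [0.4722 0.156  0.    ]
top saucers 0.72 [228.1 410.8] [ 0.4838 -0.3703  0.    ]
top date_bowl 0.92 [200.  115.4] [0.5479 0.4866 0.    ]
top date_bowl 0.48 [176.6 190.4] [0.6226 0.2744 0.    ]
top bean_jar 0.18 [198.2 115.7] [0.5532 0.4861 0.    ]
top teaspoon 0.64 [200.7 111.9] [0.5456 0.4964 0.    ]
top teaspoon 0.6 [278.5 341.6] [ 0.3352 -0.1674  0.    ]
side [[ 0.693  -0.3464  0.6322 -0.1985]
 [-0.7205 -0.3611  0.592  -0.6379]
 [ 0.0233 -0.8658 -0.4998  0.6944]
 [ 0.      0.      0.      1.    ]] [429.5044   0.     279.3958]
side grinder 0.65 [226.5 281.4] [0.5985 0.0979 0.    ]
side wheel_crown 0.93 [187.6 289.2] [0.5923 0.0672 0.145 ]
side wheel_crown 0.56 [317.1 284.9] [ 0.2215 -0.2652  0.145 ]
side lever_pad 0.7 [198.8 275.1] [ 0.466  -0.0007  0.185 ]
side cup_a 0.96 [232.3 235.5] [0.4794 0.1695 0.    ]
side saucers 0.86 [328.2 399.1] [ 0.4856 -0.3662  0.    ]
side saucers 0.57 [232.2 239. ] [0.487  0.1628 0.    ]
side date_bowl 0.71 [186.8 185.6] [0.5437 0.5062 0.    ]
side bean_jar 0.87 [278.4 409.4] [ 0.6558 -0.2963  0.    ]
side teaspoon 0.58 [316.6 284.9] [ 0.3335 -0.1658  0.    ]
```

View pics/top0.png

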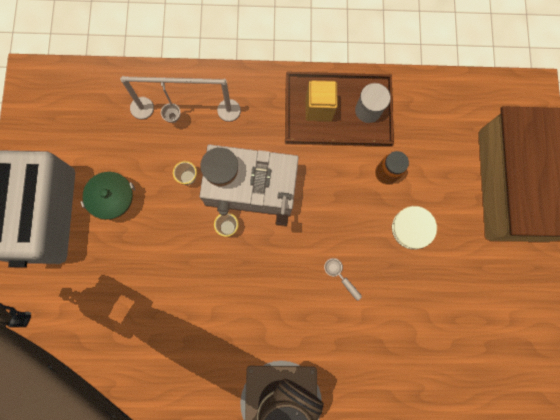

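View pics/side0.png

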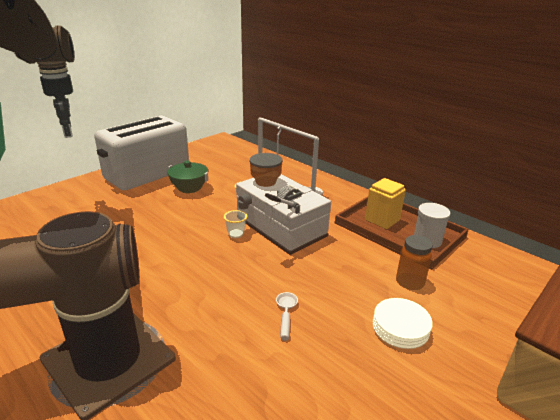

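```bash
python3 - <<'E'
from h import *
P={n:ctrl.read_camera(n) for n in("top","side")}
a=cv2.resize(P["top"]["frame"][135:225,185:315],None,fx=6,fy=6,interpolation=cv2.INTER_CUBIC)
save(P["top"],"t1.png",(185,135,315,230),6)
save(P["side"],"s1.png",(225,140,345,260),5)
import pickle; pickle.dump({n:{k:np.array(p[k]) for k in("frame","K","extrinsics")} for n,p in P.items()},open("P0.pkl","wb"))
E
```

```text
(no output)
```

View pics/t1.png

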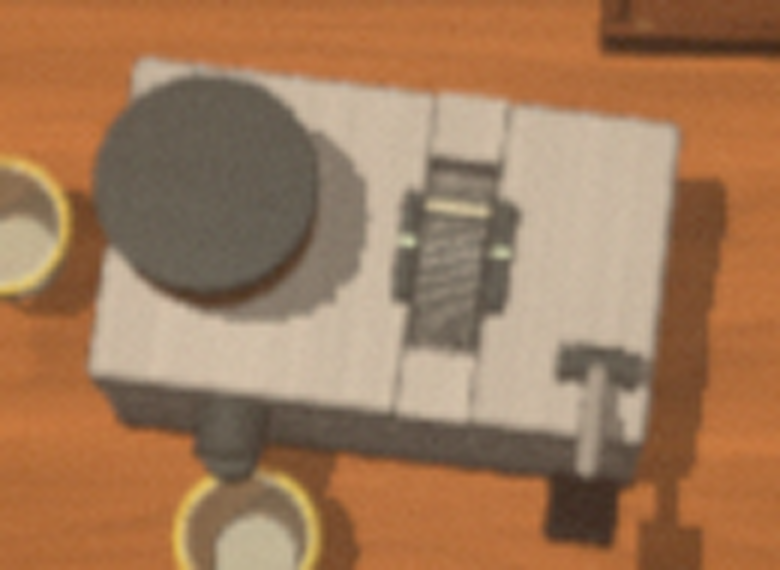

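View pics/s1.png

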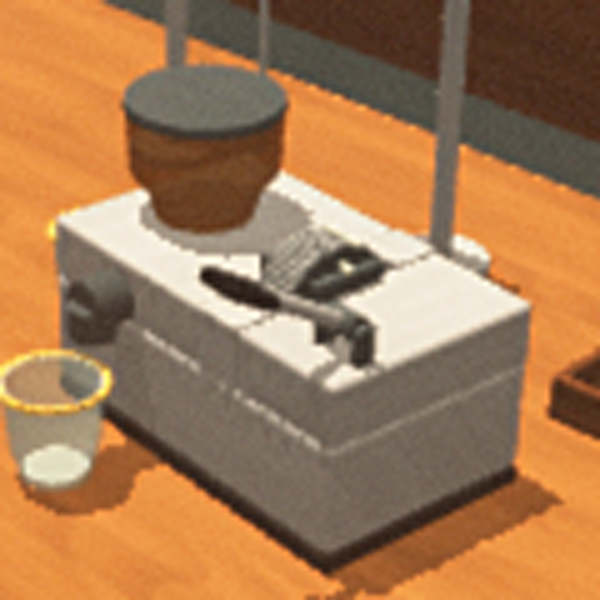

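```bash
python3 - <<'E'
from h import *
import pickle
from scipy.optimize import least_squares
np.set_printoptions(precision=4,suppress=True)
P=pickle.load(open("P0.pkl","rb"))
t=lambda u,v:((u+.5)/6-.5+185,(v+.5)/6-.5+135)
s=lambda u,v:((u+.5)/5-.5+225,(v+.5)/5-.5+140)
O=[("top",t(140,60),(.075,.125,.12)),("top",t(678,125),(.075,-.125,.12)),("top",t(640,442),(-.075,-.125,.12)),("top",t(93,375),(-.075,.125,.12)),
("side",s(328,390),(-.075,-.125,.12)),("side",s(528,310),(.075,-.125,.12)),("side",s(58,220),(-.075,.125,.12)),("side",s(328,572),(-.075,-.125,0)),
("top",t(580,512),(-.045-.085*np.cos(.5)-0*.005,-.1,.138+.085*np.sin(.5)+.005))]
def W(x,X):
    c,n=np.cos(x[2]),np.sin(x[2]); return np.array([x[0]+c*X[0]-n*X[1],x[1]+n*X[0]+c*X[1],X[2]])
f=lambda x:np.concatenate([proj(P[n],W(x,X))-uv for n,uv,X in O])
r=least_squares(f,[.59,.09,-.1],loss="soft_l1"); x=r.x; print(x,f(x).reshape(-1,2))
g=lambda p:W(x,p)
inv=lambda w:np.array([[np.cos(x[2]),np.sin(x[2])],[-np.sin(x[2]),np.cos(x[2])]])@(w[:2]-x[:2])
print("crown lm",inv(np.array([.5918,.066])))
for nm,uv in(("ribL",t(407,241)),("ribR",t(501,252)),):print(nm,inv(atz(P["top"],uv,.134)))
for a in(0,-.419,-.838):print(a,[ (np.array(proj(P["top"],g((-.04*np.sin(a)+dx,-.03,.105+.04*np.cos(a))))+.5-[185,135])*6).round() for dx in(0,)])
print("crown",g((0,-.03,.145)))
for a in(0.05,.55,.65):
    e=.55-a; print(a,g((-.045-.085*np.cos(e)-.005*np.sin(e)*-1*-1,-.1,.138+.085*np.sin(e)+.005*np.cos(e))), )
E
```

```text
[ 0.5977  0.0989 -0.1067] [[-0.9245 -1.022 ]
 [ 0.7816 -0.2133]
 [ 0.6287  0.8074]
 [-1.6087  0.0979]
 [ 1.07   -0.0738]
 [ 1.7838 -1.4552]
 [-0.9611 -1.0611]
 [-0.5756  1.3589]
 [ 0.1094  0.5251]]
crown lm [-0.0024 -0.0333]
ribL [ 0.0009 -0.0095]
ribR [ 0.0014 -0.0514]
0 [array([453., 243.])]
-0.419 [array([458., 210.])]
-0.838 [array([462., 186.])]
crown [0.5946 0.069  0.145 ]
0.05 [0.4658 0.0124 0.1831]
0.55 [0.4578 0.0133 0.143 ]
0.65 [0.4588 0.0132 0.1345]
```

servo_tool --pt "0 0.3 -0.4 0.3 0.3" --pt "0 0.8 -1.2 0.6 0.6" --pt "0 1.3 -2.0 0.8 0.9" --pt "0 1.8 -2.8 0.8 1.2" --pt "0 2.3 -3.6 0.8 1.5" --pt "0 2.8 -4.4 0.8 1.8" --pt "0 3.3 -5.2 0.8 2.1" --pt "0 3.8 -6.0 0.8 2.4" --pt "0 4.3 -6.8 0.8 2.7" --pt "0 4.8 -7.5 0.8 3.0" --grip_force 20

```text
time: 1.83
eef_pos: [0.4353, 0.3279, 0.2636]
tcp_rot: [0.052, 0.999, 0.0, 0.0]
contact_force: [-0.4, 0.6, -0.3]
opening: 0.003
```

servo_tool --pt "0 0.5 -0.8 0 0" --pt "0 1.0 -1.6 0 0" --pt "0 1.5 -2.4 0 0" --pt "0 2.0 -3.2 0 0" --pt "0 2.5 -4.0 0 0" --pt "0 3.0 -4.8 0 0" --pt "0 3.6 -5.6 0 0" --pt "0 4.15 -6.5 0 0" --pt "0 4.15 -6.5 -1.0 0" --pt "0 4.15 -6.5 -1.6 0"

```text
time: 2.67
eef_pos: [0.6027, 0.0653, 0.1988]
tcp_rot: [0.054, 0.999, 0.0, 0.001]
contact_force: [-0.3, 0.6, -1.1]
opening: 0.001
```

```bash
python3 - <<'E'
from h import *
s=ctrl.get_state(); print(s["time"],s["eef_pos"],s["tcp_rot"],s["contact_force"],s["opening"])
p=ctrl.read_camera("side"); q=ctrl.read_camera("top")
a=cv2.resize(p["frame"][130:250,225:345],(480,480),interpolation=cv2.INTER_CUBIC)
cv2.imwrite("pics/c2.png",a[...,::-1])
print(proj(p,s["eef_pos"])-[225,130])
E
```

```text
2.6667 [0.60265865 0.06525988 0.19881814] [5.44960284e-02 9.98513343e-01 5.44896198e-06 1.13462562e-03] [-0.32909685  0.62959965 -1.13908863] 0.0007407903372357604
[67.9843313  39.09820375]
```

View pics/c2.png

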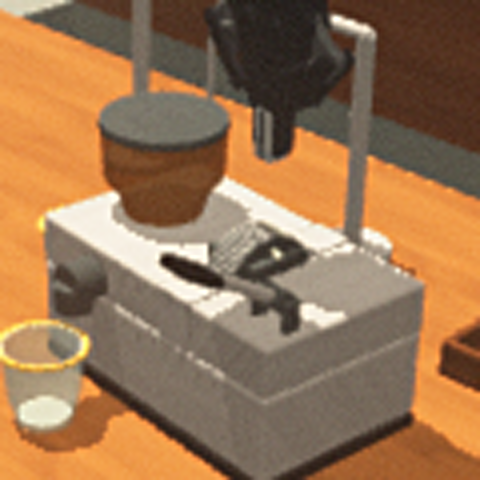

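servo_tool --pt "0 0 0.04 -0.3 0" --pt "0 0 0.04 -0.6 0" --pt "0 0 0.04 -0.9 0" --pt "0 0 0.04 -1.1 0" --pt "0 0 0.04 -1.2 0" --pt "0 0 0.04 -1.28 0" --pt "0 0 0.04 -1.34 0" --pt "0 0 0.04 -1.4 0" --pt "0 0 0.04 -1.45 0" --pt "0 0 0.04 -1.45 0"

```text
time: 3.6
eef_pos: [0.6001, 0.069, 0.1388]
tcp_rot: [0.053, 0.999, 0.0, -0.003]
contact_force: [-1.4, -0.0, 8.5]
opening: 0.002
```

servo_tool --pt "0 -0.04 0.0 0.01 0" --pt "0 -0.08 0.01 0.02 0" --pt "0 -0.12 0.01 0.02 0" --pt "0 -0.16 0.02 0.02 0" --pt "0 -0.2 0.02 0.02 0" --pt "0 -0.24 0.02 0.02 0" --pt "0 -0.28 0.03 0.02 0" --pt "0 -0.32 0.03 0.02 0" --pt "0 -0.36 0.04 0.02 0" --pt "0 -0.37 0.04 0.02 0"

```text
time: 4.43
eef_pos: [0.5872, 0.0704, 0.1423]
tcp_rot: [0.053, 0.999, 0.0, 0.0]
contact_force: [-0.0, -0.3, 5.2]
opening: -0.002
```

servo_tool --pt "0 0 0 0.1 0" --pt "0 0 0 0.3 0" --pt "0 0 0 0.6 0" --pt "0 0 0 1.0 0" --pt "0 0 0 1.5 0" --pt "0 0 0 2.0 0" --pt "0 0 -0.6 2.0 0" --pt "0 0 -1.4 2.0 0" --pt "0 0 -2.2 2.0 0" --pt "0 0 -2.8 2.0 0"

```text
time: 5.27
eef_pos: [0.5871, -0.0433, 0.2234]
tcp_rot: [0.053, 0.999, -0.0, 0.001]
contact_force: [0.8, 0.6, -0.1]
opening: 0.007
```

```bash
python3 - <<'E'
from h import *
s=ctrl.get_state(); print(s["time"],s["eef_pos"],s["contact_force"])
p=ctrl.read_camera("top"); q=ctrl.read_camera("side")
a=cv2.resize(p["frame"][135:230,185:315],None,fx=4,fy=4,interpolation=cv2.INTER_CUBIC)
b=cv2.resize(q["frame"][170:230,255:320],(412,380),interpolation=cv2.INTER_CUBIC)
cv2.imwrite("pics/c3.png",cv2.resize(np.hstack([a,b]),None,fx=.8,fy=.8)[...,::-1])
save(p,"t3.png",(185,135,315,230),6); print(a.shape)
E
```

```text
5.2667 [ 0.58712392 -0.04333753  0.22342287] [ 0.75286475  0.56053623 -0.09628008]
(380, 520, 3)
```

View pics/c3.png

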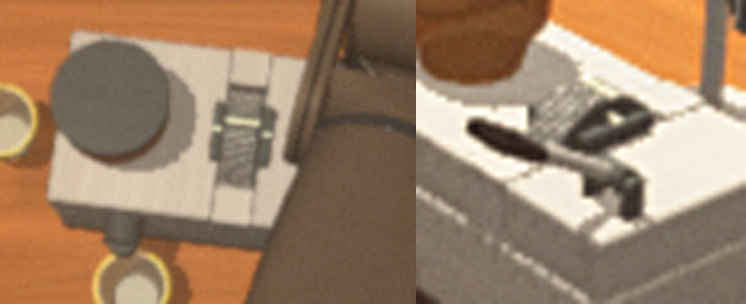

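```bash
python3 - <<'E'
from h import *
import pickle
P0=pickle.load(open("P0.pkl","rb"))
p=ctrl.read_camera("top"); print(ctrl.get_state()["time"])
for n,f in(("before",P0["top"]["frame"]),("now",p["frame"])):
    g=f[165:190,250:272].astype(int).sum(2)//3
    print(n); print("      ",range(250,272)); 
    for i,r in enumerate(g): print(165+i,*["%4d"%v for v in r])
a=cv2.resize(p["frame"][158:198,240:284],None,fx=12,fy=12,interpolation=cv2.INTER_CUBIC)
cv2.imwrite("pics/c4.png",a[...,::-1])
E
```

```text
5.4167
before
       range(250, 272)
165  180  184  178  170  176  149  111  115  129  136  137  131  130  128  129  125  122  113  148  176  187  185
166  182  181  164  140  150  134  109  112  122  122  124  122  116  119  124  120  118  117  153  178  182  181
167  179  175  137  104  109  107  110  119  120  119  117  109  112  116  123  116  106  109  148  168  179  182
168  182  164  126   96   91   98  137  151  151  146  141  137  134  125  120  123  105   95  121  132  157  174
169  179  151  110   92   85  103  154  171  181  182  184  173  172  163  157  155  121   95   95  101  113  153
170  178  154  115   94   81   85  109  122  130  143  150  157  165  166  170  171  134   98   92   94   88  122
171  181  155  113   95   83   89  102  108  116  110  112  115  114  109  115  120   98   89   94   90   87  120
172  177  144  105   92   83   97  112  128  134  123  119  121  115  109  108  103   89   87   93   91   97  135
173  181  144  120  105   92  103  115  125  121  116  113  114  113  117  115  118   89   87   90   92  103  158
174  179  167  163  152  112  105  11
[... 3963 characters left out ...]
9  123  174  188
184  140  104   87   87  101  107  109  112  116  123  133  132  120  124   97   81   89   96   92  122  174  188
185  164  143  124   97  109  118  124  132  124  126  127  121  110  109   89   85   91   91   95  142  179  189
186  193  191  162  116  122  120  126  122  119  111  111  116  116  115   93   88   88   88  105  165  185  190
187  195  196  164  119  121  114  114  109  113  114  116  119  126  118   94  105  126  135  147  176  189  188
188  195  192  155  114  115  113  109  106  116  119  127  123  118  111  100  128  172  184  185  187  190  190
189  195  186  144  113  113  104  103  110  122  114  122  119  117  105  104  152  186  188  191  191  192  189
```

View pics/c4.png

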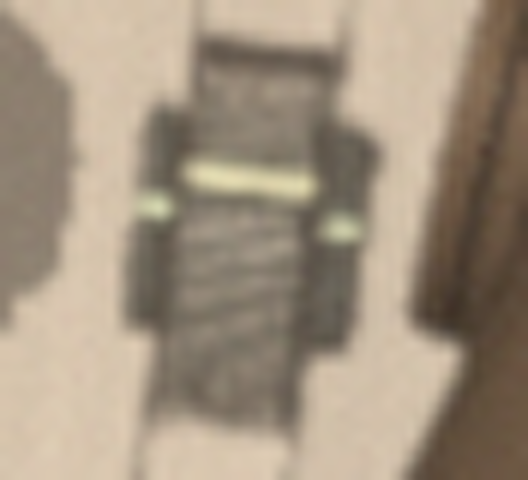

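```bash
cat >> h.py <<'E'
def stripe(f):
    g=f[163:186,250:272].astype(float).sum(2)/3; out=[]
    for c in range(6,15):
        col=g[:,c]; k=np.argmax(col); w=np.clip(col[max(k-3,0):k+4]-135,0,None); out.append((w*np.arange(max(k-3,0),max(k-3,0)+len(w))).sum()/w.sum()+163)
    return np.array(out)
E
python3 - <<'E'
from h import *
import pickle
np.set_printoptions(precision=2)
P0=pickle.load(open("P0.pkl","rb")); print(stripe(P0["top"]["frame"]))
for i in range(3):
    p=ctrl.read_camera("top"); s=stripe(p["frame"]); print(s,s.mean())
# predicted rows at column ~259.5
x=(.5977,.0989,-.1067); c,n=np.cos(x[2]),np.sin(x[2])
for a in(0,-.1,-.15,-.2,-.25,-.419):
    X=-.04*np.sin(a); print(a,proj(p,(x[0]+c*X+n*.03,x[1]+n*X-c*.03,.105+.04*np.cos(a))))
print(ctrl.get_state()["time"])
E
```

```text
[168.88 168.69 168.73 168.95 169.12 169.31 169.45 169.52 169.62]
[172.03 172.07 172.28 172.38 172.84 172.6  172.78 172.87 172.98] 172.53720612787373
[172.01 172.09 172.26 172.37 172.89 172.64 172.82 172.86 172.98] 172.54574501126413
[172.   172.09 172.27 172.36 172.83 172.63 172.84 172.86 172.98] 172.53935010538686
0 [259.98 175.03]
-0.1 [260.18 173.6 ]
-0.15 [260.28 172.9 ]
-0.2 [260.37 172.22]
-0.25 [260.47 171.55]
-0.419 [260.79 169.46]
5.5667
```

servo_tool --pt "0 0.1 0.8 0 0" --pt "0 0.2 1.6 0 0" --pt "0 0.26 2.3 0 0" --pt "0 0.26 2.77 0 0" --pt "0 0.26 2.77 -0.4 0" --pt "0 0.26 2.77 -0.8 0" --pt "0 0.26 2.77 -1.2 0" --pt "0 0.26 2.77 -1.5 0" --pt "0 0.26 2.77 -1.6 0" --pt "0 0.26 2.77 -1.6 0"

```text
time: 6.4
eef_pos: [0.5966, 0.0707, 0.1571]
tcp_rot: [0.052, 0.999, 0.0, -0.001]
contact_force: [0.8, -0.4, -0.1]
opening: 0.002
```

servo_tool --pt "0 0.02 -0.05 -0.1 0" --pt "0 0.02 -0.05 -0.2 0" --pt "0 0.02 -0.05 -0.28 0" --pt "0 0.02 -0.05 -0.34 0" --pt "0 0.02 -0.05 -0.38 0" --pt "0 0.02 -0.05 -0.41 0" --pt "0 0.02 -0.05 -0.42 0" --pt "0 0.02 -0.05 -0.42 0" --pt "0 0.02 -0.05 -0.42 0" --pt "0 0.02 -0.05 -0.42 0"

```text
time: 7.23
eef_pos: [0.5986, 0.0685, 0.1423]
tcp_rot: [0.052, 0.999, 0.0, 0.0]
contact_force: [-1.6, -0.3, 5.7]
opening: -0.002
```

servo_tool --pt "0 -0.02 0.0 -0.01 0" --pt "0 -0.04 0.0 -0.02 0" --pt "0 -0.06 0.01 -0.02 0" --pt "0 -0.08 0.01 -0.02 0" --pt "0 -0.11 0.01 -0.02 0" --pt "0 -0.14 0.01 -0.02 0" --pt "0 -0.17 0.02 -0.02 0" --pt "0 -0.2 0.02 -0.02 0" --pt "0 -0.2 0.02 -0.02 0" --pt "0 -0.2 0.02 -0.02 0"

```text
time: 8.07
eef_pos: [0.5914, 0.0692, 0.1426]
tcp_rot: [0.052, 0.999, 0.0, 0.002]
contact_force: [-0.5, 0.0, 5.7]
opening: -0.002
```

servo_tool --pt "0 0 0 0.1 0" --pt "0 0 0 0.3 0" --pt "0 0 0 0.6 0" --pt "0 0 0 1.0 0" --pt "0 0 0 1.5 0" --pt "0 0 0 2.0 0" --pt "0 0 -0.6 2.0 0" --pt "0 0 -1.4 2.0 0" --pt "0 0 -2.2 2.0 0" --pt "0 0 -2.8 2.0 0"

```text
time: 8.9
eef_pos: [0.591, -0.0445, 0.2232]
tcp_rot: [0.052, 0.999, -0.0, 0.002]
contact_force: [0.4, 1.0, 0.1]
opening: 0.003
```

```bash
python3 - <<'E'
from h import *
np.set_printoptions(precision=2)
p=ctrl.read_camera("top"); print(stripe(p["frame"]),ctrl.get_state()["time"])
p=ctrl.read_camera("top"); s=stripe(p["frame"]); print(s,s.mean())
a=cv2.resize(p["frame"][158:198,240:284],None,fx=12,fy=12,interpolation=cv2.INTER_CUBIC)
cv2.imwrite("pics/c5.png",a[...,::-1])
E
```

```text
[174.28 174.32 174.34 174.76 174.79 174.92 174.97 175.05 175.28] 8.95
[174.26 174.32 174.32 174.71 174.78 174.93 174.96 175.08 175.28] 174.73793872130136
```

View pics/c5.png

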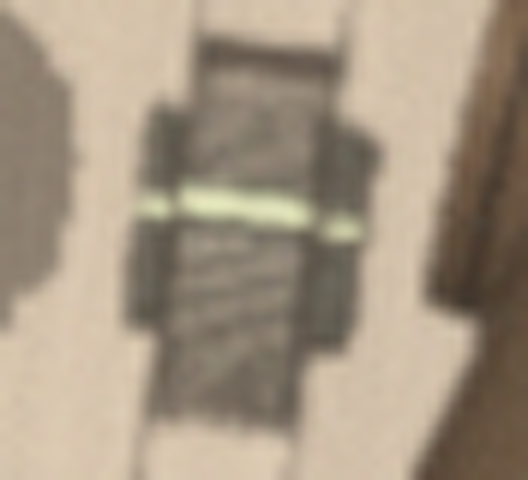

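servo_tool --pt "0 -0.6 0.2 0.1 0" --pt "0 -1.3 0.5 0.1 0" --pt "0 -2.0 0.8 0.1 0" --pt "0 -2.7 1.1 0.1 0" --pt "0 -3.3 1.44 0.1 0" --pt "0 -3.3 1.44 0 0" --pt "0 -3.3 1.44 -0.2 0" --pt "0 -3.3 1.44 -0.3 0" --pt "0 -3.3 1.44 -0.3 0" --pt "0 -3.3 1.44 -0.3 0"

```text
time: 9.83
eef_pos: [0.4595, 0.0114, 0.2104]
tcp_rot: [0.054, 0.999, -0.0, 0.001]
contact_force: [-0.3, -1.3, -0.4]
opening: 0.001
```

```bash
python3 - <<'E'
from h import *
p=ctrl.read_camera("side"); s=ctrl.get_state(); print(s["eef_pos"])
a=cv2.resize(p["frame"][145:235,225:325],None,fx=6,fy=6,interpolation=cv2.INTER_CUBIC)
cv2.imwrite("pics/c6.png",a[...,::-1]); print((proj(p,s["eef_pos"])-[225,145])*6)
E
```

```text
[0.45969957 0.01136024 0.21075141]
[269.67812185 261.88556083]
```

View pics/c6.png

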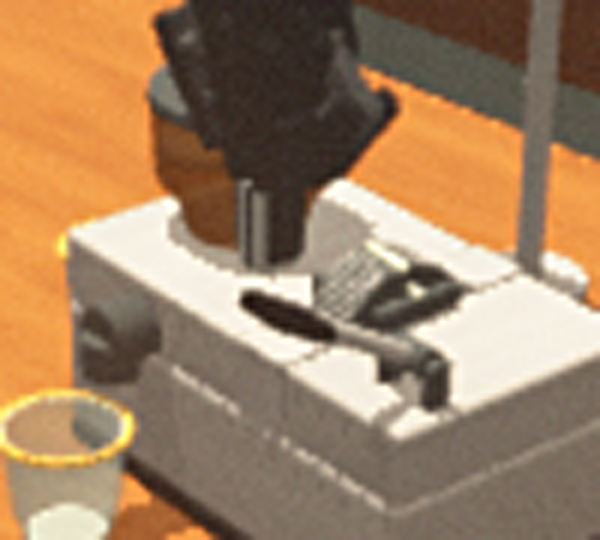

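servo_tool --pt "0 0.06 0.04 -0.2 0" --pt "0 0.06 0.04 -0.4 0" --pt "0 0.06 0.04 -0.55 0" --pt "0 0.06 0.04 -0.7 0" --pt "0 0.06 0.04 -0.85 0" --pt "0 0.05 0.04 -1.0 0" --pt "0 0.04 0.04 -1.15 0" --pt "0 0.02 0.04 -1.3 0" --pt "0 0.0 0.04 -1.4 0" --pt "0 0.0 0.04 -1.45 0"

```text
time: 10.72
eef_pos: [0.4593, 0.013, 0.1519]
tcp_rot: [0.055, 0.999, -0.0, 0.001]
contact_force: [-0.5, -0.1, 0.2]
opening: -0.002
```

servo_tool --pt "0 0 0 -0.04 0" --pt "0 0 0 -0.08 0" --pt "0 0 0 -0.12 0" --pt "0 0 0 -0.16 0" --pt "0 0 0 -0.2 0" --pt "0 0 0 -0.24 0" --pt "0 0 0 -0.28 0" --pt "0 0 0 -0.32 0" --pt "0 0 0 -0.34 0" --pt "0 0 0 -0.34 0"

```text
time: 11.55
eef_pos: [0.4593, 0.0131, 0.138]
tcp_rot: [0.055, 0.999, -0.0, 0.001]
contact_force: [0.9, -0.2, 0.4]
opening: -0.003
```

```bash
python3 - <<'E'
from h import *
p=ctrl.read_camera("side"); s=ctrl.get_state(); print(s["eef_pos"],s["contact_force"])
a=cv2.resize(p["frame"][145:235,225:325],None,fx=6,fy=6,interpolation=cv2.INTER_CUBIC)
cv2.imwrite("pics/c7.png",a[...,::-1])
E
```

```text
[0.45940235 0.01305882 0.13813014] [-0.54836638 -0.22409823 -0.10311816]
```

View pics/c7.png

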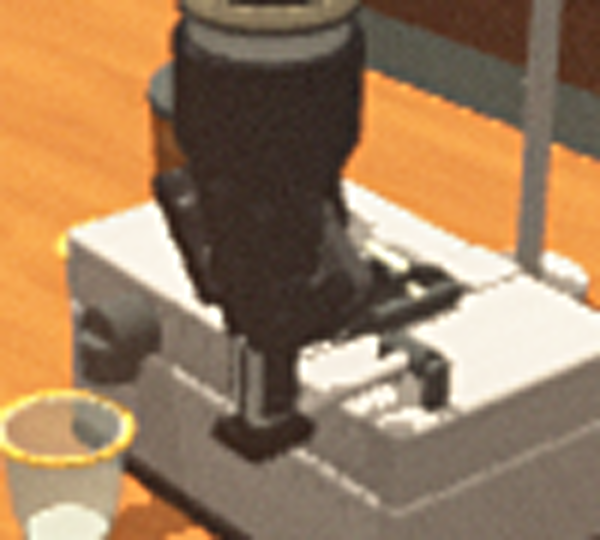

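servo_tool --pt "0 0 0 -0.02 0" --pt "0 0 0 -0.04 0" --pt "0 0 0 -0.06 0" --pt "0 0 0 -0.07 0" --pt "0 0 0 -0.07 0" --pt "0 0 0 -0.07 0" --pt "0 0 0 -0.07 0" --pt "0 0 0 -0.07 0" --pt "0 0 0 -0.07 0" --pt "0 0 0 -0.07 0"

```text
time: 12.43
eef_pos: [0.4596, 0.013, 0.1354]
tcp_rot: [0.055, 0.999, -0.0, 0.001]
contact_force: [0.8, -0.7, 1.1]
opening: 0.002
```

servo_tool --pt "0 0 0 0.1 0" --pt "0 0 0 0.4 0" --pt "0 0 0 0.9 0" --pt "0 0 0 1.5 0" --pt "0 0 0 2.2 0" --pt "0 0 0 3.0 0" --pt "0 0 -0.8 3.0 0" --pt "0 0 -1.6 3.0 0" --pt "0 0 -2.4 3.0 0" --pt "0 0 -3.2 3.0 0"

```text
time: 13.27
eef_pos: [0.4592, -0.116, 0.2559]
tcp_rot: [0.054, 0.999, -0.0, 0.001]
contact_force: [0.1, -0.2, 0.2]
opening: 0.001
```

servo_tool --pt "0 0 -0.8 0 0" --pt "0 0 -1.6 0 0" --pt "0 0 -2.4 0 0" --pt "0 0 -3.2 0 0" --pt "0 0 -4.0 0 0" --pt "0 0 -4.5 0 0" --pt "0 0 -4.5 0 0" --pt "0 0 -4.5 0 0" --pt "0 0 -4.5 0 0" --pt "0 0 -4.5 0 0"

```text
time: 14.1
eef_pos: [0.4592, -0.2948, 0.2558]
tcp_rot: [0.054, 0.999, 0.0, 0.001]
contact_force: [-0.5, -0.3, 0.1]
opening: 0.001
```

```bash
python3 - <<'E'
from h import *
np.set_printoptions(precision=4,suppress=True)
p=ctrl.read_camera("top"); q=ctrl.read_camera("side"); s=stripe(p["frame"]); print(s.mean())
print(ctrl.get_state()["time"],ctrl.get_state()["eef_pos"],ctrl.get_state()["contact_force"])
a=cv2.resize(p["frame"][135:230,185:315],(520,380),interpolation=cv2.INTER_CUBIC)
b=cv2.resize(q["frame"][155:235,225:325],(475,380),interpolation=cv2.INTER_CUBIC)
cv2.imwrite("pics/c8.png",cv2.resize(np.hstack([a,b]),None,fx=.8,fy=.8)[...,::-1])
x=(.5977,.0989,-.1067); c,n=np.cos(x[2]),np.sin(x[2])
for L in(.45,.55,.6,.65):
    e=.55-L; X=-.045-.085*np.cos(e)+.005*np.sin(e); Y=-.1; w=(x[0]+c*X-n*Y,x[1]+n*X+c*Y,.138+.085*np.sin(e)+.005*np.cos(e)); print(L,proj(p,w),proj(q,w))
for k,P in(("top",p),("side",q)):
    for m in("lever_pad","cup_a"): print(k,m,[(round(r["conf"],2),np.array(r["centre"])[::-1]) for r in ctrl.landmark_of(P,m)[:2]])
E
```

```text
174.7591785635621
14.2 [ 0.4594 -0.2948  0.256 ] [0.9562 0.3457 0.0205]
0.45 [280.4472 226.0958] [268.8481 209.5827]
0.55 [280.2929 226.9361] [268.5234 212.6093]
0.6 [280.2311 227.2332] [268.4607 214.0829]
0.65 [280.1796 227.4483] [268.4643 215.5248]
top lever_pad [(0.81, array([279.2, 229.8]))]
top cup_a [(0.77, array([228.1, 230.2])), (0.67, array([190.3, 177.3]))]
side lever_pad [(0.52, array([266.7, 214.4]))]
side cup_a [(0.72, array([234.1, 234.2])), (0.39, array([400.3, 327.8]))]
```

View pics/c8.png

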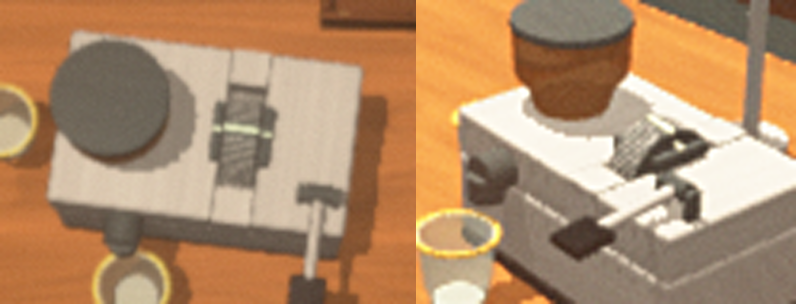

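```bash
python3 -c "
from plant import ctrl
print(ctrl.sign_off())"
```

```text
the job is handed in; nothing more can be done
None
```

The grind is set and locked, and the job is handed in after about 14 s on the robot clock, well under the 48 s limit.

- **Wheel:** It started one notch short and took two fingertip strokes towards the front. After the first stroke it stopped between notches, about 6 mm of rim short, instead of snapping in. The second stroke of about 7 mm brought the white stripe level with the two index ribs. Measured vertical force on the tool was at most about 8.5 N.
- **Lever:** Only after the wheel was set did I press the lever. I pushed the pad down to about 135 mm above the table, roughly 0.64 rad and almost on the stop. The force readings there were only about 1 N, lower than the 2 N I expected. The pictures still show the lever following the fingertip down and staying there.
- **Last checks:** With the arm clear of everything, the stripe was on image row 174.76, against about 174.7 expected at the notch. In both cameras the lever shows fully down; the pad landmark is within about 2–3 pixels of its predicted place. Cup A had not moved. I did not re-measure the other loose items, but felt no unexpected contact during the job.

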